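# Set the stop collar of the desk sign stand with the height gauge

### The arm

A 6-joint arm with a two-finger parallel gripper is mounted at the origin on the work surface. World frame = base frame: x ahead of the robot, y to its left, z up, the work surface at z = 0. Lengths are in mm, angles in rad, forces in N, time in s.
With the tool pointing down it reaches from about 275 to 1000 mm from the base axis. Payload 8.4 kg.
Tool frame: the origin (TCP) lies at the very end of the fingers, on their centre line; the grasp point (between the pads) lies 19 mm behind it; z points along the fingers, y is the direction in which the jaws open and shut (so a half turn about z gives the same grasp; the last joint's range is limited). The gripper opens to 85 mm and grips with 20 to 120 N. Pads are 22 mm wide; open, the fingers measure 114 mm over their backs; the gripper's body (76 mm by 85 mm) begins 54 mm behind the grasp point. The pads swing forward as they close: fully open they stand 13 mm farther back than shut.
Start: joints at [-1.25, 0.353, 1.633, -0, 1.155, -0.002], TCP at [198.263, -592.722, 231.281] pointing down, gripper open.
Joint ranges: [-2.63, 2.63], [-0.92, 2.1], [0.06, 2.66], [-1.3, 4.44], [0, 2.69], [-3.02, 3.02]. Speed limits (rad/s): [2.22, 2.22, 2.79, 3.14, 3.14, 3.14].

### API

Orientations are given as a rotation vector (axis times angle).
In Python, from bench import readout, vision, job, look_for, trace, landmark_of gives the robot as it stands. The module is installed in compiled form; this text tells all that it offers.
- The arm moves only by the tool send_rows, never from a script. Its argument "series" is a list that holds one entry, the list of rows, each a list of 7 numbers: the opening, from 0 (shut) to 1 (fully open), then the shift along the tool's x, y, z in mm, then the turn, a rotation vector about the tool's x, y, z in rad. A call has exactly 8 rows; each row is the pose to reach, as a shift and turn from the pose commanded when the call began, along the tool's axes at that moment; what a row does not reach only later rows make up. A row lasts 1/12 s, in which the tool goes at most 41.7 mm and 7.16 degrees, less where a joint would pass 70% of its speed; a pose out of reach is approached as far as the arm can. A call with a gripper value outside its range is refused whole. The fingers move at their own pace and stop on an object; "grip_force" is the grip in N (left out, the last holds). Time passes only in rows, so rows that repeat a pose let the fingers close, or fill a call up. It gives the time, the measured TCP pose, the force and the opening at its end, in the units of the state.
- readout.sense(): the state, without advancing time (a new reading comes with each control period).
- vision.camera(name): name is "side" or "top"; returns the picture (384x512x3 uint8, red, green, blue); there is no depth.
- vision.camera_params(name): a dict with "fx", "fy", "cx", "cy" (pixels), "xyz" and "attitude" of the camera in the world. Camera axes: x right, y up, looking along -z (the intrinsics and any distortion apply to the point x, -y, -z); pixel columns grow to the right and rows downward; lengths in mm; the calibration is good to about 2 mm. A picture is of the moment at which its call begins. camera_params takes no time and is no camera call.
- job.job_done(): hands the job in, once; it reports no verdict.
Trained networks look in the newest picture that a camera, given by its name, has taken for a name from the list of things; names that differ only in an ending like _2 or _b are one class to them, and where a whole thing is asked for, a point or a joint stands for the part that bears it (a point fixed in the world has none). Each returns a list of dicts, best first, with "conf" (0 to 1); they miss things now and then, are a little off and sometimes report something else, mostly with a low value. They report only what shows in the picture. A call takes as long as a camera call. They do not tell look-alikes from the thing itself.
- look_for(query, camera): "rect" ([left, top, right, bottom] in pixels, round what is visible of it).
- trace(query, camera): "mask" (384x512 bool, what is visible of it) and "rect" ([left, top, right, bottom] in pixels, round what is visible of it).
- landmark_of(query, camera): "pixel" ([column, row] in pixels: a listed point, or the origin of a listed thing).
The state is a dict: "time": time; "joint_positions": joint angles; "qd": joint speeds; "tau": joint torques, N m; "position": TCP position; "ee_rot": TCP orientation; "force": force on the tool from outside, world axes, zero at the start; "wrist_torque": the same for the moment, N m; "width": finger opening in mm.
Only numpy, scipy, OpenCV 4.12 (cv2) and the standard library are available. Lean on these libraries where they do the work, as an engineer would, in place of code of your own. Each camera call takes 0.05 s, during which the arm holds its last target. There are 200 camera calls.

### The job

Set the stop collar on the desk sign's threaded post to the height of the taller of the two slotted gauges: stand that gauge on the flange with its slot pushed home round the post under the collar, then spin the knurled collar down until it just bites on the gauge, finger-tight and no harder. Then draw the gauge out without disturbing the collar and stand it back on the desk, clear of the flange; leave the shorter gauge and everything else alone.

Things in the scene. Friction and masses are not known exactly. Their poses are not given: they have to be found in the camera images.
- post_foot (a point): The desk sign's stand, fixed to the desk: a dark round steel flange, 120 mm across and 6 mm thick, with an upright threaded steel post, 14 mm in diameter, whose top is 98 mm above the desk. This point is on the post's axis at the flange's upper face (6 mm above the desk); z is up along the post.
- collar_under (a point): The knurled steel stop collar on the post: a cylinder 44 mm in diameter, 26 mm tall; 48 to 54 mm above the flange at the start. This point is the centre of its flat underside, on the post's axis. It is on a quick right-hand thread: clockwise seen from above lowers it, 30 mm a turn (4.8 mm per radian); it cannot be slid straight along the post.
- post_top (a point): The centre of the post's top end, 92 mm above the flange. The collar's thread drags with about 0.04 N m, so it stays where left. A thin, stiff spring washer is the collar's underside: once it bears on something, 0.1 rad more of turn adds about 20 N of squeeze, felt as torque (0.05 N m per 10 N) and as upward push on the fingers. Finger-tight is 5 to 12 N; over 20 N is too hard.
- gauge_tall_slot (a point): The taller slotted gauge, loose, aluminium, about 90 g, standing as used: a fork block 44 mm wide, 40 mm tall, with a 20 mm wide through slot open to its +x end, and a tail to -x. This point: in the slot, 20 mm above the gauge's foot. The fork ends 22 mm in +x of it, the slot's closed end is 10 mm in -x of it; pushed fully home, the post's axis is 3 mm in -x of it. z is up.
- gauge_tall_tail (a point): The tail of the taller gauge, where it is held: a straight bar 16 mm wide (along y), 40 mm tall, running from 24 to 100 mm in -x of the slot point. This point is 75 mm in -x of the slot point, half-way up (20 mm above the foot). Same axes.
- gauge_short_slot (a point): The shorter slotted gauge, not to be used: the same shape in plan, 28 mm tall, about 60 g. This point is in its slot, half-way up (14 mm above its foot). Same axes as the taller one.
- mouse: Black computer mouse, 105 x 60 x 34 mm, origin at its underside. Leave alone.
- mug: White mug, 76 mm across, 92 mm tall, origin under its centre. Leave alone.
- stapler: Black stapler, 125 x 34 x 42 mm, origin under its centre. Leave alone.
- tape_roll: Clear roll of tape lying flat, 72 mm across, 19 mm tall. Leave alone.
- stamp: Upright wooden hand stamp, 38 mm across, 68 mm tall. Leave alone.
- eraser: Grey whiteboard eraser, 110 x 50 x 28 mm. Leave alone.
Mind the look-alikes: they are no part of the job. What is shaped like the part that bears gauge_tall_slot but pink is not meant. What is shaped like the part that bears post_foot but yellow is not meant.

How it is judged (in metres and radians):
On the way, in this order (a step that is already met when the one before it is completed fails the run):
1. the taller gauge stands on the flange, its slot home round the post under the collar (horizontal distance between gauge_tall_slot and post_foot below 0.007 m and z of gauge_tall_slot in the frame of post_foot below 0.022 m and angle between gauge_tall_slot's own z axis and vertical below 0.06 rad), for 0.2 s.
2. the collar has been spun down and bites on the taller gauge with more than 3 N (contact force between collar and gauge_tall above 3 N and horizontal distance between gauge_tall_slot and post_foot below 0.008 m and z of collar_under in the frame of post_foot below 0.0415 m), for 0.2 s.
At the end, for the whole second after the job is handed in: the collar's underside is 40 mm above the flange (within 1.5 mm), and the taller gauge stands upright on the desk top, off the flange, its slot at least 75 mm from the post (z of collar_under in the frame of post_foot between 0.0385 and 0.0415 m and horizontal distance between gauge_tall_slot and post_foot above 0.075 m and height (world z) of gauge_tall_slot between 0.017 and 0.023 m and angle between gauge_tall_slot's own z axis and vertical below 0.06 rad); the robot touches nothing.
It fails at once if the collar squeezes the gauge with more than 20 N (contact force between collar and gauge_tall above 20 N).
It fails at once if the shorter gauge is put under the collar or moved more than 30 mm (distance of gauge_short_slot from where it was at the start of the episode above 0.03 m).
It fails at once if a bystander is moved more than 30 mm (distance of any of mouse, mug, stapler, tape_roll, stamp, eraser from where it was at the start of the episode above 0.03 m).
It also fails if it takes over 72 s, if anything falls off the work surface, if the arm or the gripper's body presses on something with over 40 N, if the wrist force passes 120 N, or if a joint passes its speed limit or range.

## Working session

There is one attempt and no reset: what is moved stays moved. The work goes in short steps, Python scripts to look and compute and a tool call to move; the robot and the scene stay as the last step left them, time stands still between calls to the robot, and variables do not carry over. Pictures are saved under pics/ and viewed, about 8 in all and at most 12, crops included, and the job is handed in when it is done.

Besides the shell and the picture viewer there is one more tool, called after "Emit:" as name(argument=value, ...), one argument or row to a line, values as JSON. send_rows: Moves the arm, as the interface text tells. Its arguments: {"type":"object","properties":{"series":{"type":"array","items":{"type":"array","items":{"type":"array","items":{"type":"number"}}}},"grip_force":{"type":"number"}},"required":["series"]}

```bash
mkdir -p pics; python3 - <<'E'
from bench import readout, vision, look_for, landmark_of
import cv2
print(readout.sense())
for c in("side","top"):
    im=vision.camera(c); cv2.imwrite(f"pics/{c}0.png",im[:,:,::-1]); print(c,vision.camera_params(c))
    for q in("post_foot","collar_under","post_top","gauge_tall_slot","gauge_tall_tail","gauge_short_slot"):
        print(q,[(round(d["conf"],2),[round(float(v),1) for v in d["pixel"]]) for d in landmark_of(q,c)][:4])
E
```

```text
{'time': 0.0, 'joint_positions': array([-1.25038681e+00,  3.53637760e-01,  1.63416486e+00,  3.71185683e-06,
        1.15515551e+00, -2.39911248e-03]), 'qd': array([ 1.45162320e-03, -5.36047607e-05, -4.29154621e-04, -1.12742354e-04,
        2.37433818e-03, -1.83862533e-04]), 'tau': array([-1.16084950e-03, -6.05252123e+01, -3.42065299e+01,  1.36686626e-05,
        9.38831217e-03,  9.88544372e-06]), 'position': array([ 198.12049372, -592.26281699,  230.55500627]), 'ee_rot': array([-3.09942915e+00, -5.04648755e-01,  3.34203927e-04]), 'force': array([-0.20690952, -0.03898593,  0.70214095]), 'wrist_torque': array([-0.02231604,  0.04513413, -0.02667895]), 'width': 85.28242397024472}
side {'fx': 355.7435586699518, 'fy': 355.7435586699518, 'cx': 254.5630433568916, 'cy': 192.1862652895241, 'xyz': array([200.16834495, 506.16030813, 635.12953823]), 'attitude': array([ 0.31631422, -1.0848398 , -2.37402243])}
post_foot [(0.76, [220.5, 215.4]), (0.73, [320.9, 258.7])]
collar_under [(0.81, [216.7, 205.0]), (0.72, [322.6, 248.7])]
post_top [(0.98, [215.9, 189.5]), (0.7, [327.7, 230.8])]
gauge_tall_slot [(0.83, [289.7, 170.5]), (0.7, [364.7, 155.6]), (0.42, [219.7, 218.0])]
gauge_tall_tail [(0.95, [348.0, 168.2]), (0.71, [321.2, 172.8])]
gauge_short_slot [(0.73, [187.4, 283.1])]
top {'fx': 455.63027808874523, 'fy': 455.63027808874523, 'cx': 255.16239707727377, 'cy': 192.37509279086322, 'xyz': array([ 457.93989391,   -8.23075186, 1277.79844158]), 'attitude': array([ 0.0600633 , -0.05978375, -1.59387897])}
post_foot [(0.9, [241.7, 172.4]), (0.79, [249.6, 268.6])]
collar_under [(0.56, [250.0, 271.5])]
post_top [(0.69, [242.6, 163.6]), (0.57, [249.4, 272.8])]
gauge_tall_slot [(0.7, [396.1, 248.8]), (0.56, [333.3, 195.6])]
gauge_tall_tail [(0.89, [373.1, 239.4]), (0.73, [218.1, 119.9]), (0.68, [344.8, 219.7])]
gauge_short_slot [(0.88, [172.6, 196.3]), (0.64, [337.0, 197.1])]
```

View pics/side0.png

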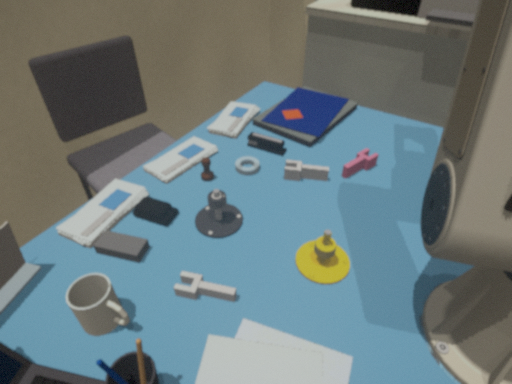

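View pics/top0.png

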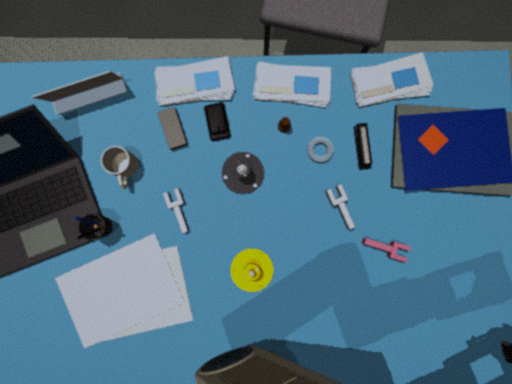

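The pictures show the dark flange at side (219,219) and top (243,173). The aluminium gauges are at side (305,170) / top (340,205) and side (205,288) / top (176,210). The pink gauge and the yellow stand are the look-alikes. Next I measure both gauges and the flange.

```bash
cat > h.py <<'E'
import numpy as np, cv2
from scipy.spatial.transform import Rotation as R
from scipy.optimize import least_squares
from bench import readout, vision, look_for, trace, landmark_of
P={c:vision.camera_params(c) for c in("side","top")}
def proj(c,X):
    p=P[c]; q=(np.atleast_2d(X)-p["xyz"])@R.from_rotvec(p["attitude"]).as_matrix()
    return np.c_[p["cx"]+p["fx"]*q[:,0]/-q[:,2], p["cy"]+p["fy"]*-q[:,1]/-q[:,2]]
def ray(c,uv):
    p=P[c]; d=np.array([(uv[0]-p["cx"])/p["fx"],-(uv[1]-p["cy"])/p["fy"],-1])
    return p["xyz"],R.from_rotvec(p["attitude"]).as_matrix()@d
def onz(c,uv,z):
    o,d=ray(c,uv); return o+d*(z-o[2])/d[2]
def tri(a,b):
    f=lambda X:np.r_[proj("side",X)[0]-a,proj("top",X)[0]-b]
    s=least_squares(f,onz("top",b,20)); return s.x,s.fun
E
python3 - <<'E'
from h import *
np.set_printoptions(precision=1,suppress=True)
for n,a,b in(("tallslot",(289.7,170.5),(333.3,195.6)),("talltail",(321.2,172.8),(344.8,219.7)),("short",(187.4,283.1),(172.6,196.3)),("foot",(220.5,215.4),(241.7,172.4)),("top",(215.9,189.5),(242.6,163.6))): print(n,*tri(a,b))
out=[]
for c in("side","top"):
    im=vision.camera(c)
    for q in("gauge_tall_slot","gauge_short_slot"):
        for i,d in enumerate(trace(q,c)[:4]):
            m=d["mask"]; print(c,q,round(d["conf"],2),np.round(d["rect"]),m.sum()); np.save(f"m_{c}_{q[6:8]}_{i}.npy",m)
    for k,(u,v) in {"side":((300,170),(205,287),(218,210)),"top":((340,207),(176,210),(243,173))}[c] and enumerate({"side":((306,170),(205,287),(218,210)),"top":((340,207),(176,210),(243,173))}[c]):
        out.append(cv2.resize(im[v-33:v+33,u-33:u+33,::-1],(264,264),interpolation=cv2.INTER_CUBIC))
cv2.imwrite("pics/crops.png",np.vstack([np.hstack(out[:3]),np.hstack(out[3:])]))
E
```

```text
tallslot [ 542.1 -223.    24.5] [ 1.1  0.1 -0.5 -1. ]
talltail [ 468.4 -254.5   26.8] [-1.6 -0.1  0.6  1.4]
short [547.  218.7  18.7] [-0.5 -0.   0.4  0.5]
foot [607.9  25.3  19.7] [-0.9 -0.1  0.6  0.9]
top [621.   19.6  93.4] [-1.5 -0.1  1.   1.3]
side gauge_tall_slot 0.96 [342. 148. 379. 178.] 566
side gauge_tall_slot 0.65 [284. 163. 329. 185.] 704
side gauge_tall_slot 0.18 [201. 163. 214. 182.] 252
side gauge_short_slot 0.71 [174. 271. 236. 302.] 1087
top gauge_tall_slot 0.84 [361. 238. 412. 260.] 437
top gauge_tall_slot 0.77 [324. 186. 358. 228.] 474
top gauge_short_slot 0.65 [165. 185. 185. 233.] 434
```

View pics/crops.png

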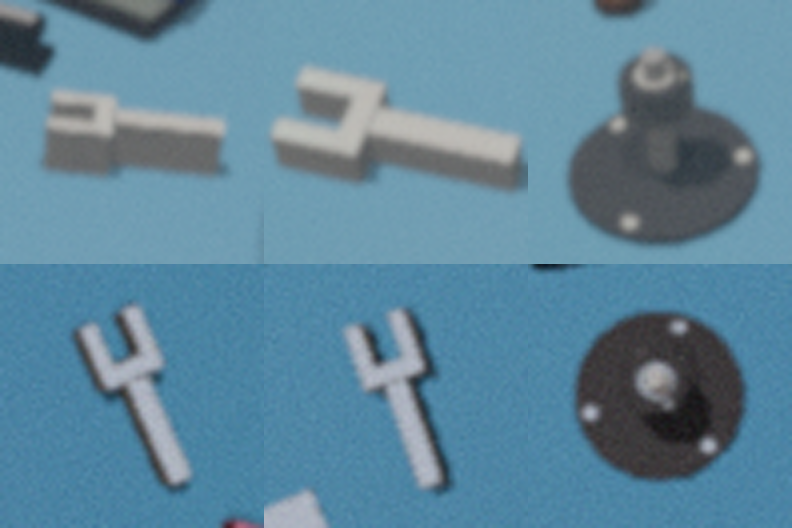

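The side crops show that the gauge with the tall side wall is the right-hand one, top (340,207) and side (305,170). The network's labels agree. Next I fit model silhouettes of the gauge and stand in both cameras.

```bash
cat >> h.py <<'E'
def gray(im):
    f=im.astype(float); return np.clip((f[...,0]/np.maximum(f[...,2],1)-.62)/.28,0,1)
S=8
def hulls(c,parts,roi):
    u0,v0,u1,v1=roi; m=np.zeros(((v1-v0)*S,(u1-u0)*S),np.uint8)
    for pts in parts:
        q=(proj(c,pts)-[u0-.5,v0-.5])*S
        cv2.fillConvexPoly(m,cv2.convexHull(np.round(q*16).astype(np.int32)),255,cv2.LINE_8,4)
    return cv2.GaussianBlur(cv2.resize(m,(u1-u0,v1-v0),interpolation=cv2.INTER_AREA)/255.,(0,0),.6)
def gauge(x,y,yaw,h=40,z0=0):
    r=R.from_rotvec([0,0,yaw]).as_matrix(); o=[]
    for a,b,cc,d in((-24,-10,-22,22),(-24,22,10,22),(-24,22,-22,-10),(-100,-24,-8,8)):
        o.append(np.array([[i,j,k] for i in(a,b) for j in(cc,d) for k in(z0,z0+h)])@r.T+[x,y,0])
    return o
t=np.linspace(0,2*np.pi,48)
def cyl(x,y,r,a,b): return np.vstack([np.c_[x+r*np.cos(t),y+r*np.sin(t),np.full(48,z)] for z in(a,b)])
def stand(x,y,hc): return [cyl(x,y,60,0,6),cyl(x,y,22,6+hc,32+hc),cyl(x,y,7,6,98)]
def fit(model,x0,views,steps):
    """views: list of (cam, gray image, roi)"""
    from scipy.optimize import minimize
    def f(p): return sum(((hulls(c,model(p),r)-g[r[1]:r[3],r[0]:r[2]])**2).sum() for c,g,r in views)
    x0=np.array(x0,float); sim=np.vstack([x0]+[x0+np.eye(len(x0))[i]*s for i,s in enumerate(steps)])
    s=minimize(f,x0,method="Nelder-Mead",options=dict(initial_simplex=sim,xatol=.02,fatol=.01,maxiter=300)); return s.x,s.fun
E
cat > fit1.py <<'E'
from h import *
np.set_printoptions(precision=3,suppress=True)
g={c:np.mean([gray(vision.camera(c)) for _ in range(3)],0) for c in("side","top")}
rt=("top",g["top"],(318,180,362,235)); rs=("side",g["side"],(278,157,336,190))
for nm,v in(("both",[rt,rs]),("top",[rt]),("side",[rs])):
    for h in(40,28): print("right",nm,h,*fit(lambda p:gauge(p[0],p[1],p[2],h),[542,-223,.4],v,[5,5,.1]))
lt=("top",g["top"],(158,180,195,238)); ls=("side",g["side"],(168,264,242,307))
for h in(40,28): print("left",h,*fit(lambda p:gauge(p[0],p[1],p[2],h),[547,219,.2],[lt,ls],[5,5,.1]))
st=("top",g["top"],(215,145,272,200)); ss=("side",g["side"],(188,182,250,242))
for nm,v in(("both",[st,ss]),("top",[st]),("side",[ss])):
    print("stand",nm,*fit(lambda p:stand(*p),[611,25,50],v,[5,5,3]))
E
python3 fit1.py
```

```text
right both 40 [ 542.973 -233.08     0.389] 41.13974926423293
right both 28 [ 543.513 -234.339    0.391] 149.64087849533004
right top 40 [ 542.685 -232.609    0.382] 25.138428637828493
right top 28 [ 542.951 -233.84     0.384] 7.627083182281447
right side 40 [ 544.052 -235.64     0.386] 3.6018491202234477
right side 28 [ 546.248 -241.674    0.407] 97.13641900558233
left 40 [544.139 218.651   0.321] 174.01128507921214
left 28 [545.324 217.865   0.325] 37.70358129669455
stand both [613.63   24.112  47.355] 173.98201951581655
stand top [612.43   25.371  50.616] 64.76345640218273
stand side [615.767  21.494  44.179] 86.06479257337229
```

```bash
cat >> h.py <<'E'
def tool(yaw):
    c,s=np.cos(yaw),np.sin(yaw); return np.array([[c,s,0],[s,-c,0],[0,0,-1.]])
def go(xyz,yaw):
    s=readout.sense(); r=R.from_rotvec(s["ee_rot"]).as_matrix()
    print("t",s["time"],"pos",s["position"].round(2),"yaw",round(np.arctan2(r[1,0],r[0,0]),4),"q",s["joint_positions"].round(3),"F",s["force"].round(2),"T",s["wrist_torque"].round(3),"w",round(s["width"],2))
    print("shift",(r.T@(np.array(xyz)-s["position"])).round(2),"turn",R.from_matrix(r.T@tool(yaw)).as_rotvec().round(4))
E
python3 -c "
from h import *
go([467.4,-265,100],.386)"
```

```text
t 1.3 pos [ 198.28 -592.73  231.29] yaw 0.3227 q [-1.25   0.353  1.633  0.     1.155 -0.002] F [0.12 0.29 0.34] T [-0.018 -0.052  0.013] w 85.67
shift [ 359.16 -225.45  131.3 ] turn [-0.     -0.     -0.0633]
```

Emit:
send_rows(
  series=[
    [[1,359,-225.5,131,0,0,-0.063],[1,359,-225.5,131,0,0,-0.063],[1,359,-225.5,131,0,0,-0.063],[1,359,-225.5,131,0,0,-0.063],[1,359,-225.5,131,0,0,-0.063],[1,359,-225.5,131,0,0,-0.063],[1,359,-225.5,131,0,0,-0.063],[1,359,-225.5,131,0,0,-0.063]],
  ],
)

```text
time: 1.97
position: [401.3, -345.0, 132.6]
ee_rot: [3.083, 0.602, 0.001]
force: [1.3, 0.1, 0.1]
width: 85.3
```

```bash
python3 -c "
from h import *
go([467.4,-265,8],.386)"
```

```text
t 1.9667 pos [ 401.29 -345.04  132.63] yaw 0.3855 q [-0.713  0.326  1.926  0.     0.888  0.472] F [1.34 0.09 0.14] T [-0.021  0.007  0.027] w 85.26
shift [ 91.31 -49.39 124.63] turn [ 0.0007 -0.0004 -0.0005]
```

Emit:
send_rows(
  series=[
    [[1,91,-49,35,0,0,0],[1,91,-49,35,0,0,0],[1,91,-49,35,0,0,0],[1,91,-49,35,0,0,0],[1,91,-49,70,0,0,0],[1,91,-49,70,0,0,0],[1,91,-49,70,0,0,0],[1,91,-49,70,0,0,0]],
  ],
)

```text
time: 2.63
position: [466.0, -267.5, 63.6]
ee_rot: [-3.084, -0.601, 0.0]
force: [0.9, -0.2, 0.5]
width: 85.4
```

```bash
cat > see.py <<'E'
import sys
from h import *
def crop(c,X,n,half=60):
    im=vision.camera(c); u,v=proj(c,X)[0].astype(int); 
    a=im[max(v-half,0):v+half,max(u-half,0):u+half,::-1]; return cv2.resize(a,(n,n),interpolation=cv2.INTER_CUBIC)
def pic(name,X,half=50): cv2.imwrite(f"pics/{name}.png",np.hstack([crop("side",X,390,half),crop("top",X,390,half)]))
E
python3 -c "
from see import *
go([467.4,-265,8],.386); pic('g1',[500,-250,40])"
```

```text
t 2.6333 pos [ 465.98 -267.47   63.65] yaw 0.385 q [-0.524  0.442  1.949 -0.     0.751  0.662] F [ 0.89 -0.2   0.46] T [-0.039 -0.01   0.007] w 85.42
shift [ 2.25 -1.75 55.65] turn [-0.0001  0.0001 -0.001 ]
```

View pics/g1.png

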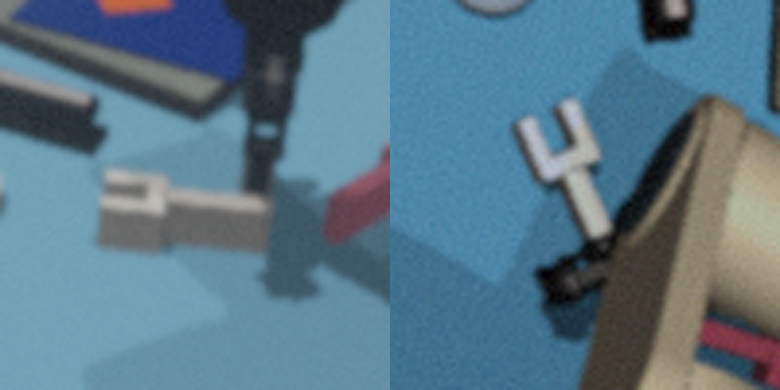

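The jaws straddle the tail near its end in both views. Descending.

Emit:
send_rows(
  series=[
    [[1,2.3,-1.5,20,0,0,0],[1,2.3,-1.5,35,0,0,0],[1,2.3,-1.5,48,0,0,0],[1,2.3,-1.5,55,0,0,0],[1,2.3,-1.5,55.5,0,0,0],[0.7,2.3,-1.5,55.5,0,0,0],[0.5,2.3,-1.5,55.5,0,0,0],[0.35,2.3,-1.5,55.5,0,0,0]],
  ],
  grip_force=30,
)

```text
time: 3.4
position: [468.3, -265.1, 8.4]
ee_rot: [3.082, 0.602, 0.002]
force: [1.0, 0.6, -0.8]
width: 51.6
```

Emit:
send_rows(
  series=[
    [[0.25,0,0,0,0,0,0],[0.2,0,0,0,0,0,0],[0.1,0,0,0,0,0,0],[0,0,0,0,0,0,0],[0,0,0,0,0,0,0],[0,0,0,0,0,0,0],[0,0,0,0,0,0,0],[0,0,0,0,0,0,0]],
  ],
  grip_force=30,
)

```text
time: 4.07
position: [467.9, -264.7, 7.9]
ee_rot: [3.083, 0.602, 0.0]
force: [-1.7, 0.5, 6.8]
width: 15.6
```

```bash
cat > fit2.py <<'E'
from h import *
np.set_printoptions(precision=3,suppress=True)
g={c:np.mean([gray(vision.camera(c)) for _ in range(2)],0) for c in("side","top")}
go([467.4,-265,8],.386)
# fork only (tail hidden by gripper): restrict ROI to the fork part
rs=("side",g["side"],(278,157,312,190)); rt=("top",g["top"],(318,180,350,205))
for nm,v in(("top",[rt]),("side",[rs])): print(nm,*fit(lambda p:gauge(p[0],p[1],p[2]),[543,-234,.386],v,[3,3,.03]))
E
python3 fit2.py
```

```text
t 4.2667 pos [ 467.9  -264.67    7.85] yaw 0.3859 q [-0.518  0.536  1.968  0.     0.638  0.667] F [-1.1   1.09  6.74] T [0.255 0.186 0.102] w 15.6
shift [-0.59  0.12 -0.15] turn [ 0. -0. -0.]
top [ 543.404 -235.28     0.402] 11.718150777262293
side [ 545.159 -237.683    0.394] 2.7835070632192154
```

```bash
python3 -c "
from h import *
go([479.7,-28.3,17.5],.386)
im=vision.camera('top').astype(int); print(im[173,210:276,2]-im[173,210:276,0]); im=vision.camera('side').astype(int); print(im[225,185:255,2]-im[225,185:255,0])"
```

```text
t 4.2667 pos [ 467.9  -264.67    7.85] yaw 0.3859 q [-0.518  0.536  1.968  0.     0.638  0.667] F [-1.1   1.09  6.74] T [0.255 0.186 0.102] w 15.6
shift [  99.91 -214.54   -9.69] turn [ 0.0003 -0.0003 -0.0001]
[90 89 92 89 94 92 88 91 92 89 91 63 24 -4 -2 -3 -1 -2  3  0 -2 -4  1 -2
 -1 -4 -3 -2  4 10 13 12 13  5  3  4  3 -2  2 -1  2  0 -2 -1 -5  2 -2 -1
 -1 -6 -1 -3 -2 26 65 92 96 93 94 93 93 94 93 93 95 91]
[68 65 66 67 68 67 69 69 66 62 48 27 14 11 10 11  9  8 10 10  9 10  9  9
 10  8 11 11  8  9 11  9 10 11 12  9 12  7 11  9  9 11 11 10 11 11 11  8
 12 12  8  9 10  8 14 27 45 60 65 71 68 69 68 70 70 69 69 70 69 67]
```

Emit:
send_rows(
  series=[
    [[0,0,0,-25,0,0,0],[0,20,-35,-25,0,0,0],[0,34,-70,-25,0,0,0],[0,50,-105,-25,0,0,0],[0,65,-140,-25,0,0,0],[0,80,-175,-25,0,0,0],[0,100,-213,-25,0,0,0],[0,100,-213,-25,0,0,0]],
  ],
)

```text
time: 5.03
position: [480.3, -24.2, 32.4]
ee_rot: [-3.081, -0.608, -0.0]
force: [0.6, -0.2, -1.3]
width: 15.6
```

```bash
python3 -c "
from h import *
go([479.7,-28.3,17.5],.386)"
```

```text
t 5.0333 pos [480.26 -24.22  32.41] yaw 0.3897 q [-5.400e-02  4.330e-01  2.082e+00  2.000e-03  6.270e-01  1.125e+00] F [ 0.6  -0.22 -1.34] T [-0.007  0.042 -0.004] w 15.57
shift [-2.07  3.58 14.91] turn [-0.001  -0.0004  0.0037]
```

Emit:
send_rows(
  series=[
    [[0,-1,1,5,0,0,0],[0,-1,2,10,0,0,0],[0,-1,2,15,0,0,0],[0,-1,2,15,0,0,0],[0,-1,2,15,0,0,0],[0,-1,2,15,0,0,0],[0,-1,2,15,0,0,0],[0,-1,2,15,0,0,0]],
  ],
)

```text
time: 5.7
position: [480.2, -32.3, 17.5]
ee_rot: [3.084, 0.601, 0.0]
force: [-0.6, -0.0, -1.0]
width: 15.4
```

```bash
cat > fit3.py <<'E'
from see import *
np.set_printoptions(precision=3,suppress=True)
def nb(c):
    im=np.mean([vision.camera(c).astype(float) for _ in range(3)],0); d=im[...,2]-im[...,0]
    return np.clip(1-(d-(0 if c=="top" else 10))/(92 if c=="top" else 58),0,1)
g={c:nb(c) for c in("side","top")}
go([479.7,-28.3,17.5],.386)
s=readout.sense(); zf=s["position"][2]-8; d=np.array([np.cos(.386),np.sin(.386),0]); sl=s["position"]+82*d; print("slot by arm",sl.round(1),"foot z",zf.round(1))
for c in g:
    def box(pts,m): q=proj(c,pts); return [*(q.min(0)-m).astype(int),*(q.max(0)+m).astype(int)]
    st=(c,g[c],box(np.vstack(stand(613,25,50)),4))
    r=box(np.vstack([p for p in stand(613,25,50)][:1]),4); 
    G=gauge(sl[0],sl[1],.386,40,zf); gb=(c,g[c],box(np.vstack(G[:3]),3))
    print(c,"stand",*fit(lambda p:stand(*p),[613,25,50],[st],[5,5,3]))
    print(c,"gauge",*fit(lambda p:gauge(p[0],p[1],.386,40,zf),[sl[0],sl[1]],[gb],[3,3]))
pic('g2',[580,5,40],45)
E
python3 fit3.py
```

```text
t 6.0 pos [480.1  -31.84  17.45] yaw 0.3859 q [-0.069  0.462  2.086  0.     0.593  1.116] F [ 0.98 -0.02 -2.1 ] T [-0.041  0.007  0.025] w 15.72
shift [ 0.96 -3.43 -0.05] turn [ 0. -0. -0.]
slot by arm [556.1  -1.   17.5] foot z 9.5
side stand [612.838  21.625  47.04 ] 129.76003898875206
side gauge [564.535   4.036] 103.14312838151392
top stand [609.694  24.782  51.458] 114.21048699681116
top gauge [579.104  13.214] 386.7082556099514
```

View pics/g2.png

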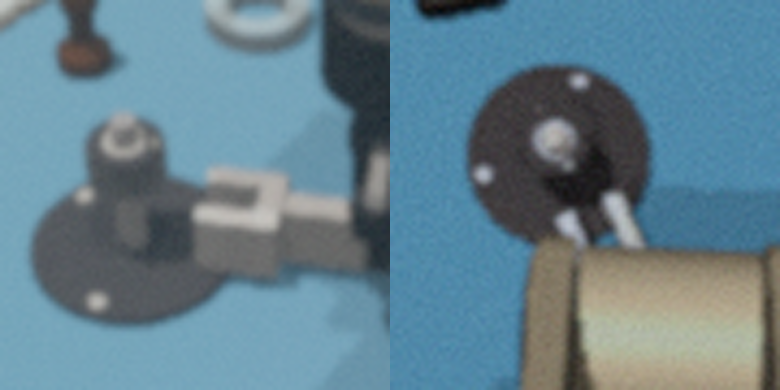

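The fork is held level and faces the post: side crop has the fork at (240,215) and the post at (125,130). In the top view only the fork tips show past the arm, at (568,225) and (620,215). I refit the stand from the first, unobstructed pictures and the gauge by brightness.

```bash
cat > fit4.py <<'E'
from see import *
np.set_printoptions(precision=2,suppress=True)
s=readout.sense(); zf=s["position"][2]-8; d=np.array([np.cos(.386),np.sin(.386),0]); n=np.array([-d[1],d[0],0]); sl=s["position"]+82*d
print("arm slot",sl)
for c in("side","top"):
    im=cv2.imread(f"pics/{c}0.png")[:,:,::-1].astype(float); df=im[...,2]-im[...,0]
    g=np.clip(1-(df-(0 if c=="top" else 10))/(92 if c=="top" else 58),0,1)
    q=proj(c,np.vstack(stand(613,25,50))); box=[*(q.min(0)-4).astype(int),*(q.max(0)+4).astype(int)]
    p,f=fit(lambda p:stand(*p),[613,25,50],[(c,g,box)],[5,5,3]); print(c,"stand",p,f,"along",p[0]*d[0]+p[1]*d[1],"lat",p[:2]@n[:2])
    im=np.mean([vision.camera(c).astype(float) for _ in range(3)],0)
    if c=="side":
        q=proj(c,np.vstack(gauge(*sl[:2],.386,40,zf)[:3])); b=[*(q.min(0)-3).astype(int),*(q.max(0)+3).astype(int)]
        dk=im[...,0]; np.set_printoptions(linewidth=250); print(dk[b[1]:b[3]:2,b[0]:b[2]:2].astype(int))
        gg=np.clip((dk-60)/50,0,1)
    # match tips: edge image
    else:
        q=proj(c,np.vstack(gauge(*sl[:2],.386,40,zf)[1:3])); print("tips box",q.min(0),q.max(0)); b=[*(q.min(0)-3).astype(int),*(q.max(0)+3).astype(int)]
        print(im[b[1]:b[3],b[0]:b[2],0].astype(int))
E
python3 fit4.py
```

```text
arm slot [556.05  -0.95  17.43]
side stand [614.1   23.28  47.38] 19.74237061387642 along 577.6844210111332 lat -209.63296386188048
[[119 119 118 119 118 117 117 118 119 118 118 118 112 106 105]
 [117 120 117 116 117 119 120 119 117 118 117 112 106 104 103]
 [116 118 119 120 143 150 149 141 134 129 125 116 110 106 104]
 [105 111 116 122 169 177 175 171 171 170 168 163 154 127 105]
 [ 87  91  96 107 130 135 140 151 157 159 172 180 179 138 107]
 [ 85  86  85  89 107 111 105 109 106 113 163 180 176 152 144]
 [ 83  84  91 115 125 125 117 109 105 122 173 181 173 173 179]
 [ 73  76 121 179 186 180 172 164 160 166 190 187 166 161 169]
 [ 58  62 118 170 179 186 189 190 191 191 195 194 147 114 121]
 [ 58  59  84 116 124 134 136 140 150 162 172 170 125 102 105]
 [ 62  60  82 110 110 109 108 106 110 106 114 111  96  99 103]
 [ 61  60  76 109 109 109 107 107 106 108 109 107  97  97 103]
 [ 60  63  79 109 110 108 107 106 107 109 108 106  96  97 101]
 [ 72  79  85 106 107 107 106 106 106 106 109 108  92  82  89]
 [ 85  85  86  87  92  96  92  96 100 104 105 103  87  70  69]
 [ 83  85  83  83  81  
[... 2760 characters left out ...]
 139 141]
 [131 130 130 131 130 132 127 105  89 102 134 148 153 151 149 148 150 150 147 148 149 149 149 146 146 146 146 146]
 [136 131 128 129 131 131 127 110  86 107 140 154 154 157 154 153 156 154 151 157 154 152 152 153 152 154 152 153]
 [130 130 131 134 128 130 126 108  83 108 147 161 159 160 158 159 162 160 160 157 160 157 161 157 159 158 158 156]
 [128 129 128 130 130 131 126 105  83 112 150 163 164 164 163 164 163 163 164 161 163 163 163 163 164 160 160 163]
 [132 129 131 130 127 132 126  99  87 117 151 167 168 165 169 168 166 165 166 170 169 167 165 169 168 164 164 167]
 [133 129 129 130 131 129 123 101  85 119 158 173 173 169 173 170 172 172 169 171 170 168 171 170 171 169 170 169]]
```

```bash
cat > fit5.py <<'E'
from see import *
np.set_printoptions(precision=2,suppress=True)
s=readout.sense(); zf=s["position"][2]-8; d=np.array([np.cos(.386),np.sin(.386)]); n=np.array([-d[1],d[0]]); sl=(s["position"][:2]+82*d)
ref={"side":(614.1,23.28),"top":(612.08,25.53)}
for c in("side","top"):
    im=np.mean([vision.camera(c).astype(float) for _ in range(3)],0)[...,0]
    top=lambda p:[q[q[:,2]>zf+30] for q in gauge(p[0],p[1],.386,40,zf)[:3 if c=="side" else 4]]
    q=proj(c,np.vstack(top(sl)[:3])); b=[*(q.min(0)-3).astype(int),*(q.max(0)+3).astype(int)]
    if c=="top": b[3]=b[1]+13; g=np.clip((im-55)/122,0,1)
    else: b[2]-=8; g=np.clip((im-125)/50,0,1)
    p,f=fit(top,sl,[(c,g,b)],[3,3]); r=np.array(ref[c])-p
    print(c,"slot",p,f,"arm-cam lat",(sl-p)@n,"post rel: along",r@d,"lat",r@n)
E
python3 fit5.py
```

```text
side slot [555.7   -1.76] 2.403976742079596 arm-cam lat 0.609437917514141 post rel: along 63.532510071529686 lat 1.2100523825260225
top slot [555.5   -1.34] 1.0496147659706418 arm-cam lat 0.14279736664456372 post rel: along 62.52815261927603 lat 3.5883634640433435
```

Emit:
send_rows(
  series=[
    [[0,0,-2.4,1,0,0,0],[0,12,-2.4,1,0,0,0],[0,24,-2.4,1,0,0,0],[0,36,-2.4,1,0,0,0],[0,46,-2.4,1,0,0,0],[0,52,-2.4,1,0,0,0],[0,56,-2.4,1,0,0,0],[0,56,-2.4,1,0,0,0]],
  ],
)

```text
time: 7.37
position: [532.0, -8.2, 16.3]
ee_rot: [3.083, 0.603, 0.001]
force: [-0.7, 0.5, -1.0]
width: 15.5
```

```bash
python3 -c "
from see import *
go([541,-4,14],.386); pic('g3',[600,15,40],35)"
```

```text
t 7.3667 pos [531.97  -8.17  16.32] yaw 0.3864 q [-0.018  0.515  1.978  0.     0.648  1.166] F [-0.72  0.52 -1.  ] T [-0.012  0.036  0.035] w 15.45
shift [ 9.93 -0.46  2.33] turn [ 0.0002 -0.0005  0.0004]
```

View pics/g3.png

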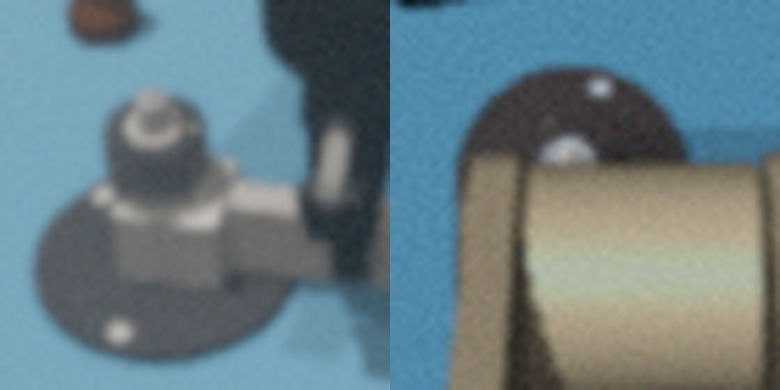

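The fork is under the collar with no contact force. The side crop shows the collar at (155,150) over the fork at (165,235). I creep home.

Emit:
send_rows(
  series=[
    [[0,2,0,0,0,0,0],[0,4,0,0,0,0,0],[0,6,0,0,0,0,0],[0,7,0,0,0,0,0],[0,8,0,0,0,0,0],[0,8.5,0,0,0,0,0],[0,9,0,0,0,0,0],[0,9,0,0,0,0,0]],
  ],
)

```text
time: 8.13
position: [539.4, -5.2, 16.4]
ee_rot: [-3.083, -0.602, 0.0]
force: [-0.1, -0.7, -0.8]
width: 15.7
```

Emit:
send_rows(
  series=[
    [[0,0.4,0,0,0,0,0],[0,0.8,0,0,0,0,0],[0,1.2,0,0,0,0,0],[0,1.6,0,0,0,0,0],[0,2,0,0,0,0,0],[0,2,0,0,0,0,0],[0,2,0,0,0,0,0],[0,2,0,0,0,0,0]],
  ],
)

```text
time: 8.8
position: [539.9, -4.7, 16.2]
ee_rot: [-3.083, -0.602, 0.004]
force: [-4.0, -3.3, 1.9]
width: 15.4
```

```bash
python3 -c "
from see import *
go([541,-4,14],.386)"
```

```text
t 8.8 pos [539.91  -4.75  16.17] yaw 0.3858 q [-1.100e-02  5.250e-01  1.959e+00 -1.000e-03  6.610e-01  1.174e+00] F [-4.04 -3.29  1.91] T [-0.383  0.591 -0.139] w 15.39
shift [ 1.29 -0.29  2.16] turn [-0.0006  0.0024 -0.0002]
```

Emit:
send_rows(
  series=[
    [[0,-0.6,0,0,0,0,0],[0,-0.6,0,0.6,0,0,0],[0,-0.6,0,1.2,0,0,0],[0,-0.6,0,1.7,0,0,0],[0,-0.6,0,2.1,0,0,0],[0,-0.6,0,2.4,0,0,0],[0,-0.6,0,2.4,0,0,0],[0,-0.6,0,2.4,0,0,0]],
  ],
)

```text
time: 9.47
position: [539.9, -4.8, 13.9]
ee_rot: [-3.083, -0.602, 0.002]
force: [-4.5, -1.9, 1.8]
width: 15.5
```

```bash
python3 -c "
from see import *
go([541,-4,14],.386)"
```

```text
t 9.4667 pos [539.9   -4.76  13.86] yaw 0.3859 q [-0.012  0.528  1.96  -0.     0.655  1.174] F [-4.5  -1.94  1.82] T [-0.234  0.542 -0.031] w 15.52
shift [ 1.3  -0.29 -0.14] turn [-0.0004  0.0014 -0.0001]
```

Emit:
send_rows(
  series=[
    [[0.15,0,0,0,0,0,0],[0.3,0,0,0,0,0,0],[0.45,0,0,0,0,0,0],[0.6,0,0,0,0,0,0],[0.6,0,0,0,0,0,0],[0.6,0,0,-15,0,0,0],[0.6,0,0,-40,0,0,0],[1,0,0,-80,0,0,0]],
  ],
)

```text
time: 10.13
position: [538.5, -4.6, 92.2]
ee_rot: [-3.082, -0.602, 0.008]
force: [0.3, 1.4, -0.1]
width: 62.0
```

Emit:
send_rows(
  series=[
    [[1,0,0,-30,0,0,-0.12],[1,20,0,-30,0,0,-0.24],[1,45,0,-30,0,0,-0.36],[1,70,0,-30,0,0,-0.48],[1,79,0,-30,0,0,-0.6],[1,79,0,-30,0,0,-0.72],[1,79,0,-30,0,0,-0.84],[1,79,0,-30,0,0,-0.96]],
  ],
)

```text
time: 10.8
position: [614.2, 25.3, 123.8]
ee_rot: [2.451, 1.966, 0.0]
force: [0.1, 0.0, -0.1]
width: 85.5
```

```bash
cat > fit6.py <<'E'
from see import *
np.set_printoptions(precision=2,suppress=True)
go([613.1,25,115],-.386+.386*2+1.75)
im=np.mean([vision.camera("side").astype(float) for _ in range(3)],0)[...,0]
cv2.imwrite("pics/s4.png",cv2.resize(vision.camera("side")[160:260,170:300,::-1],(780,600),interpolation=cv2.INTER_CUBIC))
E
python3 fit6.py
```

```text
t 10.8 pos [614.16  25.32 123.82] yaw 1.3521 q [0.04 0.45 1.75 0.   0.94 0.26] F [ 0.14  0.   -0.07] T [-0.01  0.    0.01] w 85.47
shift [-0.55 -0.97  8.82] turn [ 0.   -0.   -0.78]
```

View pics/s4.png

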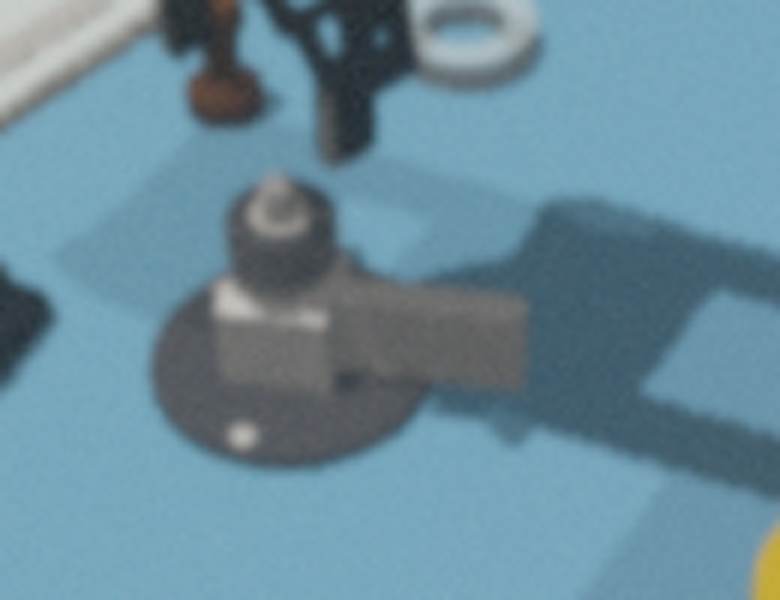

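The gauge stands level on the flange with its fork round the post under the collar: side crop fork (270,340), collar (280,230). Next I centre over the collar, descend and grip lightly.

Emit:
send_rows(
  series=[
    [[1,-0.6,-1,0,0,0,-0.12],[1,-0.6,-1,0,0,0,-0.24],[1,-0.6,-1,10,0,0,-0.36],[1,-0.6,-1,20,0,0,-0.48],[1,-0.6,-1,30,0,0,-0.6],[1,-0.6,-1,40,0,0,-0.72],[1,-0.6,-1,50,0,0,-0.8],[1,-0.6,-1,63,0,0,-0.8]],
  ],
)

```text
time: 11.67
position: [613.3, 24.7, 61.0]
ee_rot: [1.5, 2.759, 0.001]
force: [0.4, 0.1, -0.8]
width: 85.6
```

Emit:
send_rows(
  series=[
    [[0.8,0,0,0,0,0,0],[0.7,0,0,0,0,0,0],[0.6,0,0,0,0,0,0],[0.55,0,0,0,0,0,0],[0.5,0,0,0,0,0,0],[0.45,0,0,0,0,0,0],[0.4,0,0,0,0,0,0],[0.4,0,0,0,0,0,0]],
  ],
  grip_force=20,
)

```text
time: 12.33
position: [612.6, 24.4, 61.9]
ee_rot: [1.502, 2.759, -0.001]
force: [-3.7, -1.6, 5.0]
width: 43.3
```

```bash
python3 -c "
from h import *
go([613.1,25,60],2.14)"
```

```text
t 12.3333 pos [612.58  24.38  61.94] yaw 2.1447 q [ 3.800e-02  5.350e-01  1.781e+00 -1.000e-03  8.260e-01 -5.360e-01] F [-3.75 -1.59  4.97] T [-0.346  0.562 -0.089] w 43.3
shift [0.24 0.77 1.94] turn [-0.0003  0.0003  0.0047]
```

Emit:
send_rows(
  series=[
    [[0.4,0,-0.8,0.2,0,0,0.04],[0.4,0,-0.8,0.6,0,0,0.12],[0.4,0,-0.8,1.15,0,0,0.24],[0.4,0,-0.8,1.72,0,0,0.36],[0.4,0,-0.8,2.29,0,0,0.48],[0.4,0,-0.8,2.86,0,0,0.6],[0.4,0,-0.8,3.44,0,0,0.72],[0.4,0,-0.8,4,0,0,0.84]],
  ],
)

```text
time: 13.0
position: [611.2, 24.1, 57.9]
ee_rot: [-2.501, -1.899, 0.002]
force: [-7.3, -0.7, 8.2]
width: 43.0
```

```bash
python3 -c "
from h import *
go([613.1,25,60],2.14)"
```

```text
t 13.0 pos [611.17  24.14  57.89] yaw 1.2988 q [ 0.037  0.539  1.785 -0.     0.819  0.309] F [-7.33 -0.73  8.24] T [-0.048  1.151 -0.   ] w 43.05
shift [ 1.35  1.63 -2.11] turn [-1.600e-03 -1.000e-04 -8.412e-01]
```

Emit:
send_rows(
  series=[
    [[0.4,0,-0.5,0,0,0,0],[0.4,0,-1,0,0,0,0],[0.4,0,-1.5,-0.2,0,0,0],[0.4,0,-1.5,-0.2,0,0,0],[0.4,0,-1.5,0.2,0,0,0.08],[0.4,0,-1.5,0.75,0,0,0.2],[0.4,0,-1.5,1.3,0,0,0.32],[0.4,0,-1.5,1.7,0,0,0.4]],
  ],
)

```text
time: 13.67
position: [610.5, 24.5, 55.9]
ee_rot: [-2.829, -1.365, 0.001]
force: [-4.5, -1.7, 9.4]
width: 43.2
```

```bash
python3 -c "
from h import *
go([613.1,25,60],2.14)"
```

```text
t 13.6667 pos [610.46  24.52  55.94] yaw 0.899 q [ 0.038  0.541  1.788 -0.     0.813  0.71 ] F [-4.48 -1.71  9.43] T [-0.317  0.751 -0.079] w 43.19
shift [ 2.02  1.77 -4.06] turn [-4.000e-04  1.000e-04 -1.241e+00]
```

Side forces show the tool is off the collar's axis. I loosen and regrip before the careful part.

Emit:
send_rows(
  series=[
    [[0.55,0,0,0,0,0,0],[0.6,0,0,0,0,0,0],[0.6,0,0,0,0,0,0],[0.6,0,0,0,0,0,0],[0.6,0,0,0,0,0,0],[0.6,0,0,0,0,0,0],[0.6,0,0,0,0,0,0],[0.6,0,0,0,0,0,0]],
  ],
)

```text
time: 14.33
position: [610.6, 24.7, 55.2]
ee_rot: [-2.825, -1.375, 0.0]
force: [0.2, -1.1, -0.7]
width: 51.4
```

```bash
python3 - <<'E'
from h import *
np.set_printoptions(precision=2,suppress=True)
go([611.6,25.9,56],.9)
go([613.1,25,56],.9)
vision.camera("side");go([613.1,25,56],.9)
im=vision.camera("side").astype(float); cv2.imwrite("pics/s5.png",cv2.resize(im[165:240,175:275,::-1],(600,450),interpolation=cv2.INTER_CUBIC))
E
```

```text
t 14.3333 pos [610.62  24.68  55.23] yaw 0.9061 q [0.04 0.54 1.79 0.   0.81 0.7 ] F [ 0.2  -1.12 -0.69] T [-0.04 -0.   -0.03] w 51.42
shift [ 1.56  0.02 -0.77] turn [-0.    0.    0.01]
t 14.3333 pos [610.62  24.68  55.23] yaw 0.9061 q [0.04 0.54 1.79 0.   0.81 0.7 ] F [ 0.2  -1.12 -0.69] T [-0.04 -0.   -0.03] w 51.42
shift [ 1.78  1.75 -0.77] turn [-0.    0.    0.01]
t 14.3833 pos [610.59  24.66  55.21] yaw 0.906 q [0.04 0.54 1.79 0.   0.81 0.7 ] F [ 0.44 -0.03  0.02] T [-0.05 -0.04  0.  ] w 51.12
shift [ 1.82  1.77 -0.79] turn [-0.    0.    0.01][ WARN:0@2.558] global loadsave.cpp:1063 imwrite_ Unsupported depth image for selected encoder is fallbacked to CV_8U.
```

View pics/s5.png

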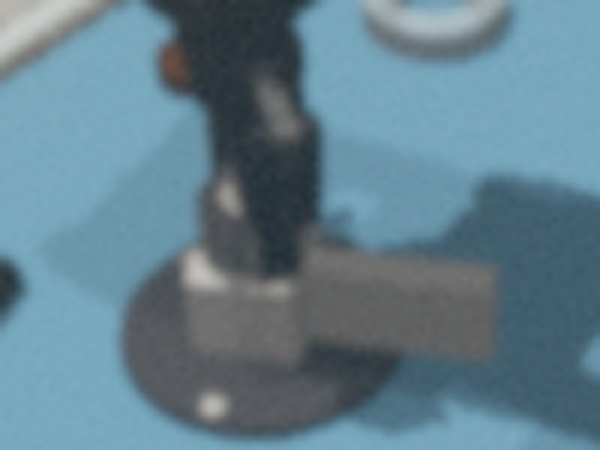

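The side crop shows the gauge still seated. The fingertips are just above its top at (280,270), and the tool is free of load. I shift 1.5 mm along tool x, raise 3 mm and regrip.

Emit:
send_rows(
  series=[
    [[0.6,1.5,0,-1.5,0,0,0],[0.6,1.5,0,-3,0,0,0],[0.6,1.5,0,-3,0,0,0],[0.5,1.5,0,-3,0,0,0],[0.45,1.5,0,-3,0,0,0],[0.4,1.5,0,-3,0,0,0],[0.4,1.5,0,-3,0,0,0],[0.4,1.5,0,-3,0,0,0]],
  ],
)

```text
time: 15.1
position: [611.6, 26.0, 58.7]
ee_rot: [-2.825, -1.374, -0.0]
force: [-2.2, 1.4, 5.7]
width: 43.5
```

```bash
cat > rd.py <<'E'
from h import *
go([611.6,25.9,58],.9)
L=[]
for _ in range(4):
    vision.camera("side"); s=readout.sense(); L.append(np.r_[s["force"],s["wrist_torque"]])
L=np.array(L); print("mean",L.mean(0).round(3),"sd",L.std(0).round(3))
E
python3 rd.py
```

```text
t 15.1 pos [611.63  25.97  58.66] yaw 0.9057 q [0.04  0.538 1.785 0.    0.818 0.705] F [-2.19  1.41  5.66] T [0.245 0.296 0.038] w 43.5
shift [-0.07  0.02  0.66] turn [ 0.     -0.0003  0.0057]
mean [-1.587  1.393  5.538  0.23   0.315 -0.011] sd [0.342 0.317 0.311 0.04  0.012 0.033]
```

Emit:
send_rows(
  series=[
    [[0.4,0,0,0.1,0,0,0.02],[0.4,0,0,0.2,0,0,0.05],[0.4,0,0,0.4,0,0,0.08],[0.4,0,0,0.55,0,0,0.12],[0.4,0,0,0.7,0,0,0.15],[0.4,0,0,0.7,0,0,0.15],[0.4,0,0,0.7,0,0,0.15],[0.4,0,0,0.7,0,0,0.15]],
  ],
)

```text
time: 15.97
position: [611.7, 26.0, 57.9]
ee_rot: [-2.92, -1.159, -0.001]
force: [-0.3, 1.2, 4.4]
width: 43.1
```

```bash
cat > rd.py <<'E'
from h import *
L=[]
for _ in range(5):
    vision.camera("side"); s=readout.sense(); r=R.from_rotvec(s["ee_rot"]).as_matrix(); L.append(np.r_[s["force"],s["wrist_torque"],s["tau"][5],s["position"],np.arctan2(r[1,0],r[0,0]),s["joint_positions"][5],s["width"]])
L=np.array(L); print(s["time"],"F T tau6 pos yaw q6 w\nmean",L.mean(0).round(4),"\nsd",L.std(0).round(4))
E
python3 rd.py
```

```text
16.2167 F T tau6 pos yaw q6 w
mean [-1.31640e+00  9.72900e-01  5.67810e+00  2.29000e-01  3.14900e-01
 -6.55000e-02 -7.28000e-02  6.11635e+02  2.59802e+01  5.79371e+01
  7.55600e-01  8.54800e-01  4.31459e+01] 
sd [0.1502 0.3753 0.4011 0.0276 0.0167 0.04   0.0008 0.01   0.0173 0.0147
 0.     0.     0.1471]
```

Emit:
send_rows(
  series=[
    [[0.4,0,0,0.1,0,0,0.02],[0.4,0,0,0.2,0,0,0.04],[0.4,0,0,0.3,0,0,0.06],[0.4,0,0,0.4,0,0,0.08],[0.4,0,0,0.4,0,0,0.08],[0.4,0,0,0.4,0,0,0.08],[0.4,0,0,0.4,0,0,0.08],[0.4,0,0,0.4,0,0,0.08]],
  ],
)

```text
time: 16.88
position: [611.6, 26.0, 57.5]
ee_rot: [-2.964, -1.041, -0.0]
force: [-1.5, 1.6, 5.9]
width: 43.3
```

```bash
python3 rd.py
```

```text
17.1333 F T tau6 pos yaw q6 w
mean [-1.657700e+00  1.098100e+00  5.671200e+00  2.251000e-01  3.012000e-01
 -7.070000e-02 -7.400000e-02  6.116568e+02  2.596380e+01  5.756090e+01
  6.756000e-01  9.348000e-01  4.304260e+01] 
sd [0.2429 0.2454 0.4487 0.0151 0.0342 0.0158 0.     0.0255 0.0155 0.0171
 0.     0.     0.1769]
```

Torque is steady at -0.074 (drag only), so the collar isn't touching yet. Continuing.

Emit:
send_rows(
  series=[
    [[0.4,0,0,0.1,0,0,0.02],[0.4,0,0,0.2,0,0,0.04],[0.4,0,0,0.3,0,0,0.06],[0.4,0,0,0.4,0,0,0.08],[0.4,0,0,0.4,0,0,0.08],[0.4,0,0,0.4,0,0,0.08],[0.4,0,0,0.4,0,0,0.08],[0.4,0,0,0.4,0,0,0.08]],
  ],
)

```text
time: 17.8
position: [611.7, 26.0, 57.2]
ee_rot: [-3.003, -0.922, -0.001]
force: [-1.2, 0.6, 5.3]
width: 43.2
```

```bash
python3 rd.py
```

```text
18.05 F T tau6 pos yaw q6 w
mean [-1.351800e+00  1.190800e+00  5.469500e+00  2.086000e-01  3.218000e-01
 -6.740000e-02 -7.460000e-02  6.116616e+02  2.597890e+01  5.717080e+01
  5.956000e-01  1.014800e+00  4.302380e+01] 
sd [1.453e-01 5.887e-01 7.286e-01 2.570e-02 1.360e-02 1.900e-02 1.000e-04
 1.940e-02 1.150e-02 1.360e-02 0.000e+00 0.000e+00 1.494e-01]
```

Emit:
send_rows(
  series=[
    [[0.4,0,0,0.1,0,0,0.02],[0.4,0,0,0.2,0,0,0.04],[0.4,0,0,0.3,0,0,0.06],[0.4,0,0,0.4,0,0,0.08],[0.4,0,0,0.4,0,0,0.08],[0.4,0,0,0.4,0,0,0.08],[0.4,0,0,0.4,0,0,0.08],[0.4,0,0,0.4,0,0,0.08]],
  ],
)

```text
time: 18.72
position: [611.7, 26.0, 56.8]
ee_rot: [-3.038, -0.801, -0.001]
force: [-1.6, 1.1, 6.3]
width: 43.5
```

```bash
python3 rd.py; python3 -c "
from h import *
im=vision.camera('side'); cv2.imwrite('pics/s6.png',cv2.resize(im[185:235,185:245,::-1],(720,600),interpolation=cv2.INTER_CUBIC))"
```

```text
18.9667 F T tau6 pos yaw q6 w
mean [-1.879800e+00  8.551000e-01  5.971200e+00  1.918000e-01  2.954000e-01
 -9.320000e-02 -7.520000e-02  6.116651e+02  2.595570e+01  5.678460e+01
  5.156000e-01  1.094800e+00  4.332120e+01] 
sd [0.385  0.3991 0.5654 0.0191 0.0309 0.0401 0.     0.0123 0.0053 0.0057
 0.     0.     0.1034]
```

View pics/s6.png

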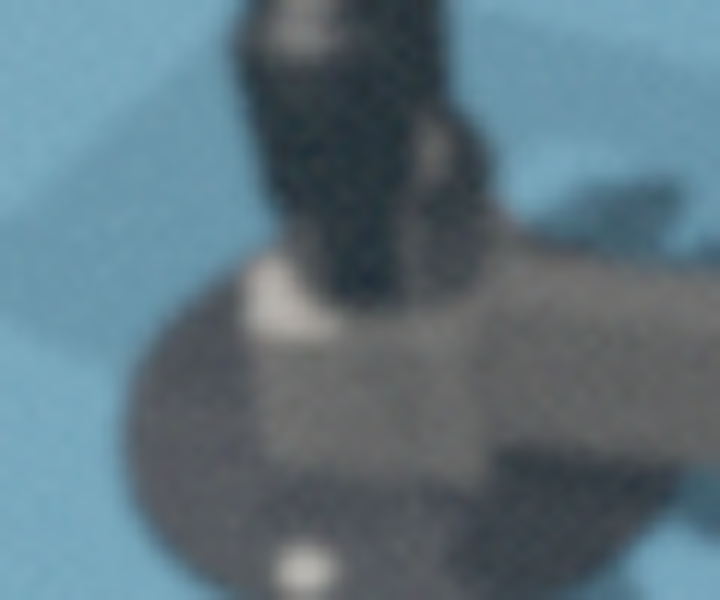

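The finger hides most of the collar's lower edge in this crop. It ends near (350,300), just above the gauge top, so I can't read a gap. The torque still shows drag only.

Emit:
send_rows(
  series=[
    [[0.4,0,0,0.1,0,0,0.02],[0.4,0,0,0.2,0,0,0.04],[0.4,0,0,0.3,0,0,0.06],[0.4,0,0,0.4,0,0,0.08],[0.4,0,0,0.4,0,0,0.08],[0.4,0,0,0.4,0,0,0.08],[0.4,0,0,0.4,0,0,0.08],[0.4,0,0,0.4,0,0,0.08]],
  ],
)

```text
time: 19.68
position: [611.7, 26.0, 56.4]
ee_rot: [-3.067, -0.679, -0.001]
force: [-2.1, 1.3, 6.6]
width: 43.2
```

```bash
python3 rd.py
```

```text
19.9333 F T tau6 pos yaw q6 w
mean [-1.320500e+00  1.038500e+00  6.029500e+00  2.123000e-01  3.003000e-01
 -7.270000e-02 -7.590000e-02  6.116965e+02  2.594300e+01  5.641470e+01
  4.356000e-01  1.174800e+00  4.319080e+01] 
sd [0.1422 0.3079 0.3153 0.046  0.0474 0.0209 0.     0.0145 0.0157 0.009
 0.     0.     0.1929]
```

Emit:
send_rows(
  series=[
    [[0.4,0,0,0.1,0,0,0.02],[0.4,0,0,0.2,0,0,0.04],[0.4,0,0,0.3,0,0,0.06],[0.4,0,0,0.4,0,0,0.08],[0.4,0,0,0.4,0,0,0.08],[0.4,0,0,0.4,0,0,0.08],[0.4,0,0,0.4,0,0,0.08],[0.4,0,0,0.4,0,0,0.08]],
  ],
)

```text
time: 20.6
position: [611.7, 25.9, 56.0]
ee_rot: [-3.092, -0.556, -0.001]
force: [-1.9, 1.6, 5.8]
width: 43.3
```

```bash
python3 rd.py
```

```text
20.85 F T tau6 pos yaw q6 w
mean [-1.287400e+00  1.005300e+00  6.017700e+00  2.077000e-01  3.080000e-01
 -4.610000e-02 -7.660000e-02  6.116784e+02  2.593150e+01  5.601570e+01
  3.556000e-01  1.254800e+00  4.318210e+01] 
sd [5.656e-01 3.773e-01 2.846e-01 1.760e-02 8.200e-03 2.680e-02 1.000e-04
 1.960e-02 2.600e-03 1.400e-02 0.000e+00 0.000e+00 1.795e-01]
```

Emit:
send_rows(
  series=[
    [[0.4,0,0,0.1,0,0,0.02],[0.4,0,0,0.2,0,0,0.04],[0.4,0,0,0.3,0,0,0.06],[0.4,0,0,0.4,0,0,0.08],[0.4,0,0,0.4,0,0,0.08],[0.4,0,0,0.4,0,0,0.08],[0.4,0,0,0.4,0,0,0.08],[0.4,0,0,0.4,0,0,0.08]],
  ],
)

```text
time: 21.52
position: [611.7, 25.9, 55.6]
ee_rot: [-3.112, -0.432, -0.001]
force: [-1.5, 1.1, 5.7]
width: 43.3
```

```bash
python3 rd.py
```

```text
21.7667 F T tau6 pos yaw q6 w
mean [-2.000200e+00  7.895000e-01  5.962600e+00  1.588000e-01  3.049000e-01
 -7.530000e-02 -7.720000e-02  6.116805e+02  2.592710e+01  5.563390e+01
  2.756000e-01  1.334800e+00  4.328230e+01] 
sd [0.473  0.2292 0.5693 0.0152 0.0331 0.032  0.     0.0226 0.0108 0.0056
 0.     0.     0.1296]
```

Emit:
send_rows(
  series=[
    [[0.4,0,0,0.1,0,0,0.02],[0.4,0,0,0.2,0,0,0.04],[0.4,0,0,0.3,0,0,0.06],[0.4,0,0,0.4,0,0,0.08],[0.4,0,0,0.4,0,0,0.08],[0.4,0,0,0.4,0,0,0.08],[0.4,0,0,0.4,0,0,0.08],[0.4,0,0,0.4,0,0,0.08]],
  ],
)

```text
time: 22.43
position: [611.7, 25.9, 55.3]
ee_rot: [-3.126, -0.307, -0.001]
force: [-2.3, 0.8, 6.3]
width: 43.3
```

```bash
python3 rd.py
```

```text
22.6833 F T tau6 pos yaw q6 w
mean [-1.953600e+00  8.754000e-01  6.112400e+00  1.538000e-01  3.142000e-01
 -8.110000e-02 -7.790000e-02  6.117125e+02  2.590640e+01  5.526590e+01
  1.956000e-01  1.414800e+00  4.317330e+01] 
sd [0.6038 0.4859 0.2214 0.0116 0.0364 0.0309 0.     0.0129 0.0055 0.019
 0.     0.     0.183 ]
```

Emit:
send_rows(
  series=[
    [[0.4,0,0,0.1,0,0,0.02],[0.4,0,0,0.2,0,0,0.04],[0.4,0,0,0.3,0,0,0.06],[0.4,0,0,0.4,0,0,0.08],[0.4,0,0,0.4,0,0,0.08],[0.4,0,0,0.4,0,0,0.08],[0.4,0,0,0.4,0,0,0.08],[0.4,0,0,0.4,0,0,0.08]],
  ],
)

```text
time: 23.35
position: [611.7, 25.9, 54.9]
ee_rot: [-3.136, -0.182, -0.001]
force: [-2.5, 1.1, 6.2]
width: 43.2
```

```bash
python3 rd.py
```

```text
23.6 F T tau6 pos yaw q6 w
mean [-2.104300e+00  8.252000e-01  6.717800e+00  1.546000e-01  3.289000e-01
 -7.160000e-02 -7.860000e-02  6.117013e+02  2.590080e+01  5.486750e+01
  1.156000e-01  1.494800e+00  4.320890e+01] 
sd [5.366e-01 2.534e-01 4.699e-01 3.650e-02 2.780e-02 1.660e-02 1.000e-04
 4.100e-03 7.300e-03 6.000e-03 0.000e+00 0.000e+00 2.295e-01]
```

Emit:
send_rows(
  series=[
    [[0.4,0,0,0.1,0,0,0.02],[0.4,0,0,0.2,0,0,0.04],[0.4,0,0,0.3,0,0,0.06],[0.4,0,0,0.4,0,0,0.08],[0.4,0,0,0.4,0,0,0.08],[0.4,0,0,0.4,0,0,0.08],[0.4,0,0,0.4,0,0,0.08],[0.4,0,0,0.4,0,0,0.08]],
  ],
)

```text
time: 24.27
position: [611.7, 25.9, 54.5]
ee_rot: [-3.141, -0.056, -0.001]
force: [-2.2, 0.5, 8.0]
width: 43.4
```

```bash
python3 rd.py
```

```text
24.5167 F T tau6 pos yaw q6 w
mean [-1.997500e+00  4.517000e-01  6.703000e+00  1.207000e-01  3.287000e-01
 -7.050000e-02 -7.930000e-02  6.116974e+02  2.588320e+01  5.448260e+01
  3.560000e-02  1.574800e+00  4.305970e+01] 
sd [0.5461 0.3106 0.2595 0.0278 0.0257 0.0299 0.     0.0141 0.0144 0.0098
 0.     0.     0.203 ]
```

Emit:
send_rows(
  series=[
    [[0.4,0,0,0.1,0,0,0.02],[0.4,0,0,0.2,0,0,0.04],[0.4,0,0,0.3,0,0,0.06],[0.4,0,0,0.4,0,0,0.08],[0.4,0,0,0.4,0,0,0.08],[0.4,0,0,0.4,0,0,0.08],[0.4,0,0,0.4,0,0,0.08],[0.4,0,0,0.4,0,0,0.08]],
  ],
)

```text
time: 25.18
position: [611.7, 25.9, 54.1]
ee_rot: [-3.141, 0.07, -0.001]
force: [-1.7, 0.9, 6.6]
width: 43.2
```

```bash
python3 rd.py
```

```text
25.4333 F T tau6 pos yaw q6 w
mean [-1.754000e+00  5.958000e-01  6.569800e+00  1.138000e-01  3.568000e-01
 -1.205000e-01 -8.000000e-02  6.117164e+02  2.587720e+01  5.410640e+01
 -4.440000e-02  1.654900e+00  4.305320e+01] 
sd [0.443  0.489  0.6567 0.0298 0.0276 0.0091 0.     0.0157 0.0184 0.0088
 0.     0.     0.1528]
```

```bash
sed -i 's/range(5)/range(10)/' rd.py; python3 rd.py; sed -i 's/range(10)/range(5)/' rd.py
```

```text
25.9333 F T tau6 pos yaw q6 w
mean [-2.226600e+00  6.099000e-01  7.127400e+00  1.112000e-01  3.234000e-01
 -6.940000e-02 -8.000000e-02  6.117116e+02  2.587280e+01  5.410290e+01
 -4.440000e-02  1.654800e+00  4.334930e+01] 
sd [0.5865 0.7411 0.4669 0.013  0.0197 0.0314 0.     0.0257 0.0133 0.0187
 0.     0.     0.2068]
```

Just noise, with no contact yet. Continuing.

Emit:
send_rows(
  series=[
    [[0.4,0,0,0.1,0,0,0.02],[0.4,0,0,0.2,0,0,0.04],[0.4,0,0,0.3,0,0,0.06],[0.4,0,0,0.4,0,0,0.08],[0.4,0,0,0.4,0,0,0.08],[0.4,0,0,0.4,0,0,0.08],[0.4,0,0,0.4,0,0,0.08],[0.4,0,0,0.4,0,0,0.08]],
  ],
)

```text
time: 26.6
position: [611.7, 25.9, 53.7]
ee_rot: [-3.135, 0.195, -0.001]
force: [-1.9, 0.0, 7.1]
width: 43.2
```

```bash
python3 rd.py
```

```text
26.85 F T tau6 pos yaw q6 w
mean [-2.185300e+00  5.839000e-01  7.503200e+00  8.820000e-02  3.611000e-01
 -8.400000e-02 -8.090000e-02  6.116998e+02  2.586640e+01  5.370480e+01
 -1.244000e-01  1.734800e+00  4.317400e+01] 
sd [0.5539 0.595  0.2056 0.0229 0.0425 0.0197 0.     0.009  0.0069 0.0137
 0.     0.     0.1521]
```

Emit:
send_rows(
  series=[
    [[0.4,0,0,0.1,0,0,0.02],[0.4,0,0,0.2,0,0,0.04],[0.4,0,0,0.3,0,0,0.06],[0.4,0,0,0.36,0,0,0.08],[0.4,0,0,0.36,0,0,0.08],[0.4,0,0,0.36,0,0,0.08],[0.4,0,0,0.36,0,0,0.08],[0.4,0,0,0.36,0,0,0.08]],
  ],
)

```text
time: 27.52
position: [611.7, 25.9, 53.4]
ee_rot: [-3.125, 0.32, -0.001]
force: [-3.0, 0.1, 7.8]
width: 43.4
```

```bash
python3 rd.py
```

```text
27.7667 F T tau6 pos yaw q6 w
mean [-2.209800e+00  4.430000e-01  7.696300e+00  1.083000e-01  4.139000e-01
  5.340000e-02  6.460000e-02  6.117053e+02  2.585750e+01  5.344600e+01
 -2.040000e-01  1.814600e+00  4.316930e+01] 
sd [0.5019 0.4708 0.2836 0.0167 0.0314 0.0258 0.     0.0125 0.007  0.0059
 0.     0.     0.1793]
```

The torque jumped from -0.081 to +0.065 N m in this step, so the collar bites. The total turn of about 2.35 rad (11.2 mm) fits the 51 mm starting height I measured. A step that size can give at most about 16 N, so I ease back slightly into the 5-12 N band.

Emit:
send_rows(
  series=[
    [[0.4,0,0,0,0,0,-0.01],[0.4,0,0,-0.1,0,0,-0.02],[0.4,0,0,-0.1,0,0,-0.025],[0.4,0,0,-0.1,0,0,-0.025],[0.4,0,0,-0.1,0,0,-0.025],[0.4,0,0,-0.1,0,0,-0.025],[0.4,0,0,-0.1,0,0,-0.025],[0.4,0,0,-0.1,0,0,-0.025]],
  ],
)

```text
time: 28.43
position: [611.7, 25.9, 53.5]
ee_rot: [-3.129, 0.281, -0.001]
force: [-2.0, 0.2, 7.8]
width: 43.4
```

```bash
python3 rd.py
```

```text
28.6833 F T tau6 pos yaw q6 w
mean [-2.478000e+00  5.094000e-01  7.900200e+00  9.190000e-02  4.029000e-01
 -8.010000e-02 -8.160000e-02  6.117022e+02  2.586930e+01  5.352510e+01
 -1.794000e-01  1.789800e+00  4.311570e+01] 
sd [2.816e-01 4.573e-01 3.637e-01 2.060e-02 3.800e-02 2.720e-02 1.000e-04
 1.450e-02 1.020e-02 5.900e-03 0.000e+00 0.000e+00 2.192e-01]
```

Emit:
send_rows(
  series=[
    [[0.4,0,0,0,0,0,0.002],[0.4,0,0,0,0,0,0.004],[0.4,0,0,0,0,0,0.006],[0.4,0,0,0,0,0,0.008],[0.4,0,0,0,0,0,0.01],[0.4,0,0,0,0,0,0.01],[0.4,0,0,0,0,0,0.01],[0.4,0,0,0,0,0,0.01]],
  ],
)

```text
time: 29.35
position: [611.7, 25.9, 53.5]
ee_rot: [-3.128, 0.296, -0.001]
force: [-2.6, 0.6, 7.5]
width: 42.9
```

```bash
sed -i 's/range(5)/range(3)/' rd.py; python3 rd.py
```

```text
29.5 F T tau6 pos yaw q6 w
mean [-2.474100e+00  2.967000e-01  7.712400e+00  9.550000e-02  4.033000e-01
  1.204000e-01  1.248000e-01  6.117192e+02  2.585220e+01  5.351170e+01
 -1.889000e-01  1.799600e+00  4.323470e+01] 
sd [3.779e-01 2.870e-01 2.472e-01 3.990e-02 1.950e-02 1.660e-02 1.000e-04
 1.210e-02 7.000e-03 1.160e-02 0.000e+00 0.000e+00 1.542e-01]
```

Emit:
send_rows(
  series=[
    [[0.4,0,0,0,0,0,0.002],[0.4,0,0,0,0,0,0.004],[0.4,0,0,0,0,0,0.006],[0.4,0,0,0,0,0,0.008],[0.4,0,0,0,0,0,0.01],[0.4,0,0,0,0,0,0.01],[0.4,0,0,0,0,0,0.01],[0.4,0,0,0,0,0,0.01]],
  ],
)

```text
time: 30.17
position: [611.7, 25.8, 53.5]
ee_rot: [3.126, -0.312, 0.001]
force: [-2.2, 1.1, 8.0]
width: 43.2
```

```bash
python3 rd.py
```

```text
30.3167 F T tau6 pos yaw q6 w
mean [-2.19000e+00  6.08700e-01  7.40950e+00  1.32400e-01  3.32800e-01
  1.40600e-01  1.47100e-01  6.11708e+02  2.58658e+01  5.34922e+01
 -1.98900e-01  1.80950e+00  4.32335e+01] 
sd [0.1195 0.4363 0.4172 0.035  0.0131 0.0045 0.     0.0031 0.0113 0.0107
 0.     0.     0.3628]
```

The readings fit a biting collar: slow clockwise motion holds +0.147 N m, and backing off needs reversed torque. I estimate the squeeze at 12-15 N, below the 20 N limit. I ease back about 0.035 rad to reach the middle of the finger-tight band, then release.

Emit:
send_rows(
  series=[
    [[0.4,0,0,0,0,0,-0.01],[0.4,0,0,-0.1,0,0,-0.02],[0.4,0,0,-0.1,0,0,-0.03],[0.4,0,0,-0.2,0,0,-0.036],[0.4,0,0,-0.2,0,0,-0.036],[0.4,0,0,-0.2,0,0,-0.036],[0.4,0,0,-0.2,0,0,-0.036],[0.4,0,0,-0.2,0,0,-0.036]],
  ],
)

```text
time: 30.98
position: [611.7, 25.9, 53.6]
ee_rot: [-3.131, 0.256, -0.001]
force: [-1.8, 1.2, 6.1]
width: 43.4
```

```bash
python3 rd.py
```

```text
31.1333 F T tau6 pos yaw q6 w
mean [-1.709000e+00  2.764000e-01  6.459500e+00  9.870000e-02  2.827000e-01
 -5.460000e-02 -5.140000e-02  6.116863e+02  2.586770e+01  5.358970e+01
 -1.633000e-01  1.773800e+00  4.331100e+01] 
sd [2.270e-01 1.553e-01 2.627e-01 3.300e-03 1.270e-02 2.210e-02 1.000e-04
 1.120e-02 1.670e-02 6.100e-03 0.000e+00 0.000e+00 2.207e-01]
```

Emit:
send_rows(
  series=[
    [[0.5,0,0,0,0,0,0],[0.6,0,0,0,0,0,0],[0.7,0,0,0,0,0,0],[0.8,0,0,0,0,0,0],[1,0,0,0,0,0,0],[1,0,0,0,0,0,0],[1,0,0,-20,0,0,0],[1,0,0,-50,0,0,0]],
  ],
)

```text
time: 31.8
position: [609.2, 25.7, 100.8]
ee_rot: [3.13, -0.256, -0.009]
force: [0.6, 0.1, -0.4]
width: 85.3
```

```bash
python3 - <<'E'
from h import *
d=np.array([np.cos(.386),np.sin(.386)]); t=np.array([539.9,-4.75])+10*d
go([*t,112],.386)
E
```

```text
t 31.8 pos [609.24  25.72 100.81] yaw -0.1632 q [ 0.04   0.48   1.765 -0.     0.902  1.774] F [ 0.61  0.12 -0.41] T [-0.055 -0.03   0.024] w 85.3
shift [-55.    36.12 -10.83] turn [-4.000e-04  5.900e-03 -5.492e-01]
```

Emit:
send_rows(
  series=[
    [[1,0,0,-15,0,0,-0.1],[1,-10,7,-22,0,0,-0.2],[1,-25,16,-22,0,0,-0.3],[1,-40,26,-22,0,0,-0.4],[1,-57.4,36.7,-22,0,0,-0.5],[1,-57.4,36.7,-22,0,0,-0.549],[1,-57.4,36.7,-10,0,0,-0.549],[1,-57.4,36.7,-10,0,0,-0.549]],
  ],
)

```text
time: 32.47
position: [548.3, -1.1, 111.5]
ee_rot: [-3.084, -0.599, 0.002]
force: [-1.0, -0.1, -0.7]
width: 85.5
```

```bash
python3 - <<'E'
from see import *
d=np.array([np.cos(.386),np.sin(.386)]); t=np.array([539.9,-4.75])+10*d
for _ in range(2): im=vision.camera("side")
go([*t,18],.386)
cv2.imwrite('pics/s7.png',cv2.resize(im[165:265,165:295,::-1],(780,600),interpolation=cv2.INTER_CUBIC))
E
```

```text
t 32.5667 pos [548.97  -0.9  112.33] yaw 0.3842 q [-0.004  0.382  1.897  0.     0.863  1.182] F [-0.63 -0.17  0.38] T [ 0.002  0.002 -0.044] w 85.5
shift [ 0.24  0.19 94.33] turn [-0.0004  0.001  -0.0018]
```

View pics/s7.png

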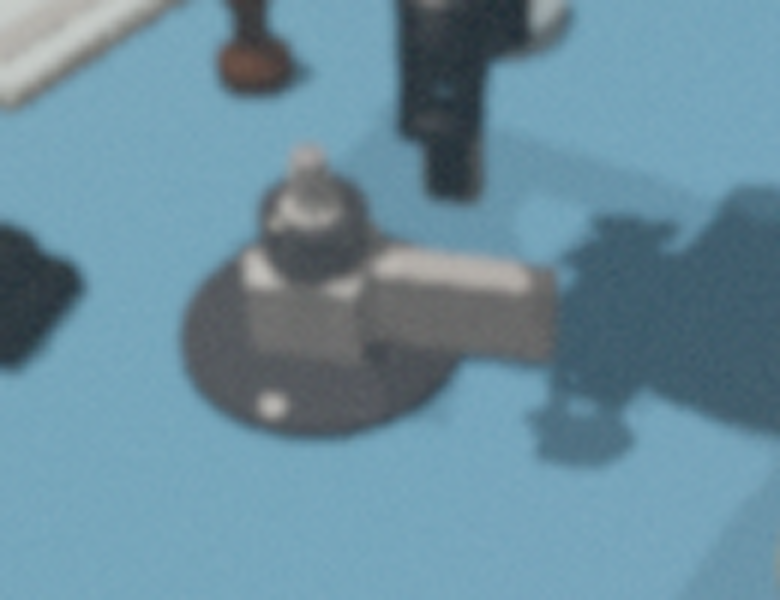

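The side crop shows the collar seated on the gauge, which stands level. Now I descend on the tail with the body clear of the post and grip it.

Emit:
send_rows(
  series=[
    [[1,0.2,0.2,25,0,0,0],[1,0.2,0.2,50,0,0,0],[1,0.2,0.2,75,0,0,0],[0.8,0.2,0.2,88,0,0,0],[0.6,0.2,0.2,93,0,0,0],[0.4,0.2,0.2,93,0,0,0],[0.3,0.2,0.2,93,0,0,0],[0.3,0.2,0.2,93,0,0,0]],
  ],
  grip_force=20,
)

```text
time: 33.23
position: [550.2, -1.1, 21.1]
ee_rot: [3.083, 0.602, 0.003]
force: [0.1, 0.1, -0.4]
width: 26.4
```

Emit:
send_rows(
  series=[
    [[0.25,0,0,0,0,0,0],[0.22,0,0,0,0,0,0],[0.2,0,0,0,0,0,0],[0.18,0,0,0,0,0,0],[0.15,0,0,0,0,0,0],[0.15,0,0,0,0,0,0],[0.15,0,0,0,0,0,0],[0.15,0,0,0,0,0,0]],
  ],
)

```text
time: 33.9
position: [549.6, -1.1, 20.8]
ee_rot: [3.083, 0.603, 0.001]
force: [-2.1, -0.4, 7.2]
width: 15.8
```

```bash
python3 rd.py
```

```text
34.05 F T tau6 pos yaw q6 w
mean [-1.24320e+00  1.13340e+00  7.14800e+00  1.71600e-01  1.89800e-01
  1.91600e-01  2.12400e-01  5.49599e+02 -1.08580e+00  2.08205e+01
  3.86100e-01  1.17990e+00  1.55924e+01] 
sd [0.3624 0.278  0.0582 0.0375 0.0089 0.0095 0.     0.0131 0.0037 0.0134
 0.     0.     0.0909]
```

Emit:
send_rows(
  series=[
    [[0.15,0,0,-0.4,0,0,0],[0.15,-2,0,-0.4,0,0,0],[0.15,-6,0,-0.4,0,0,0],[0.15,-12,0,-0.4,0,0,0],[0.15,-19,0,-0.4,0,0,0],[0.15,-27,0,-0.4,0,0,0],[0.15,-36,0,-0.4,0,0,0],[0.15,-45,0,-0.4,0,0,0]],
  ],
  grip_force=30,
)

```text
time: 34.72
position: [507.4, -18.4, 20.7]
ee_rot: [3.083, 0.602, 0.001]
force: [2.1, 0.9, 1.3]
width: 15.3
```

Emit:
send_rows(
  series=[
    [[0.15,-10,0,0,0,0,0],[0.15,-20,0,0,0,0,0],[0.15,-25,0,-3,0,0,0],[0.15,-30,0,-6,0,0,0],[0.15,-30,0,-6,0,0,0],[0.15,-30,0,-6,0,0,0],[0.15,-30,0,-6,0,0,0],[0.15,-30,0,-6,0,0,0]],
  ],
)

```text
time: 35.38
position: [480.0, -29.3, 26.5]
ee_rot: [3.083, 0.602, 0.0]
force: [0.2, -0.4, -1.3]
width: 15.7
```

```bash
python3 - <<'E'
from see import *
for _ in range(2): im=vision.camera("side")
go([490,-120,14.5],.386)
cv2.imwrite('pics/s8.png',cv2.resize(im[145:265,165:321,::-1],(780,600),interpolation=cv2.INTER_CUBIC))
E
```

```text
t 35.4833 pos [479.92 -29.27  26.39] yaw 0.386 q [-0.064  0.444  2.084  0.     0.613  1.121] F [-0.27 -0.34 -1.25] T [-0.003  0.045 -0.015] w 15.67
shift [-24.82  87.85  11.88] turn [-0.0001  0.0001  0.    ]
```

View pics/s8.png

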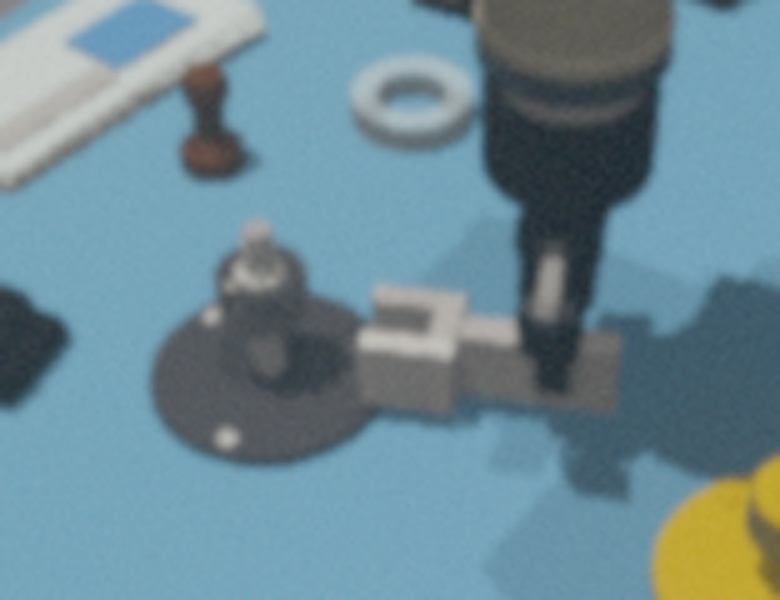

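The gauge is out and held level and the collar stayed up: collar at (260,275), fork at (410,350) in the crop. I carry it to open desk and set it down.

Emit:
send_rows(
  series=[
    [[0.15,-10,20,0,0,0,0],[0.15,-20,45,0,0,0,0],[0.15,-25,70,0,0,0,0],[0.15,-25,88,0,0,0,0],[0.15,-25,88,4,0,0,0],[0.15,-25,88,8,0,0,0],[0.15,-25,88,10.5,0,0,0],[0.15,-25,88,10.5,0,0,0]],
  ],
)

```text
time: 36.15
position: [488.8, -119.4, 15.2]
ee_rot: [-3.082, -0.603, 0.002]
force: [-0.3, -0.6, -1.3]
width: 15.4
```

Emit:
send_rows(
  series=[
    [[0.15,0,0,0.3,0,0,0],[0.15,0,0,0.6,0,0,0],[0.15,0,0,0.9,0,0,0],[0.15,0,0,1.2,0,0,0],[0.15,0,0,1.2,0,0,0],[0.15,0,0,1.2,0,0,0],[0.15,0,0,1.2,0,0,0],[0.15,0,0,1.2,0,0,0]],
  ],
)

```text
time: 36.82
position: [489.8, -120.3, 14.9]
ee_rot: [3.083, 0.602, 0.0]
force: [0.2, 0.9, 0.7]
width: 15.4
```

```bash
python3 rd.py
```

```text
36.9667 F T tau6 pos yaw q6 w
mean [-2.939000e-01  1.154300e+00  4.217000e-01  2.242000e-01  5.700000e-03
  3.640000e-02  5.610000e-02  4.897351e+02 -1.203319e+02  1.489740e+01
  3.857000e-01  9.411000e-01  1.532220e+01] 
sd [0.3651 0.4474 0.5364 0.0285 0.014  0.0264 0.0016 0.0053 0.0129 0.0111
 0.     0.     0.125 ]
```

Fz went from -1.3 to +0.4 N, so the foot is on the desk. I release and rise.

Emit:
send_rows(
  series=[
    [[0.2,0,0,0,0,0,0],[0.3,0,0,0,0,0,0],[0.4,0,0,0,0,0,0],[0.5,0,0,0,0,0,0],[0.6,0,0,0,0,0,0],[0.6,0,0,-5,0,0,0],[0.6,0,0,-25,0,0,0],[0.6,0,0,-60,0,0,0]],
  ],
)

```text
time: 37.63
position: [487.3, -119.7, 73.1]
ee_rot: [-3.081, -0.602, 0.009]
force: [0.4, -0.4, 0.1]
width: 51.0
```

Emit:
send_rows(
  series=[
    [[0.6,0,0,-40,0,0,0],[0.6,-30,30,-80,0,0,0],[0.6,-60,60,-120,0,0,0],[0.6,-85,85,-120,0,0,0],[0.6,-110,110,-120,0,0,0],[0.6,-120,120,-120,0,0,0],[0.6,-120,120,-120,0,0,0],[0.6,-120,120,-120,0,0,0]],
  ],
)

```text
time: 38.3
position: [423.0, -277.8, 195.4]
ee_rot: [3.084, 0.597, 0.001]
force: [-0.0, 0.3, 0.4]
width: 51.2
```

```bash
cat > fin.py <<'E'
from see import *
np.set_printoptions(precision=2,suppress=True)
go([0,0,0],.386)
d=np.array([np.cos(.386),np.sin(.386)]); sl=np.array([489.7,-120.3])+72*d; print("slot exp",sl)
for c in("side","top"):
    im=np.mean([vision.camera(c).astype(float) for _ in range(2)],0); df=im[...,2]-im[...,0]
    g=np.clip(1-(df-(0 if c=="top" else 10))/(92 if c=="top" else 58),0,1)
    for nm,mod,x0,st in(("stand",lambda p:stand(*p),[613,25,41],[4,4,4]),("gauge",lambda p:gauge(*p),[*sl,.386],[4,4,.05])):
        q=proj(c,np.vstack(mod(x0))); b=[*(q.min(0)-4).astype(int),*(q.max(0)+4).astype(int)]
        print(c,nm,*fit(mod,x0,[(c,g,b)],st))
pic("end",[580,-40,30],60)
E
python3 fin.py
```

```text
t 38.3 pos [ 423.03 -277.84  195.38] yaw 0.3827 q [-0.58  0.21  1.92  0.    1.01  0.6 ] F [-0.03  0.3   0.42] T [0.01 0.02 0.  ] w 51.2
shift [-288.75 -415.83  195.02] turn [ 0. -0. -0.]
slot exp [556.4  -93.19]
side stand [614.04  23.32  36.04] 19.501224304352007
side gauge [556.9  -96.54   0.39] 4.366743678262846
top stand [612.08  25.47  40.96] 7.866142416955107
top gauge [554.98 -94.78   0.39] 17.24749752320886
```

View pics/end.png

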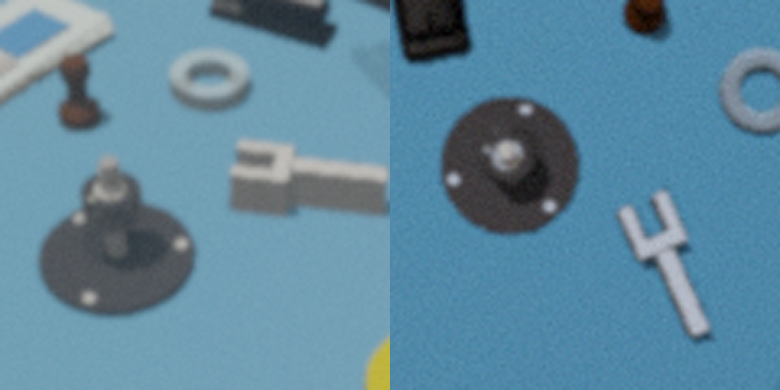

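The gauge stands on the desk, its slot about 130 mm from the post. The collar dropped 10-11.3 mm, as expected, and the robot is clear. Handing in.

```bash
python3 -c "
from bench import job
print(job.job_done())"
```

```text
the job is handed in; nothing more can be done
None
```

I set the collar with the taller gauge, put the gauge back on the desk, and handed the job in at about 38 s of the 72 s allowed. No verdict was reported.

**What I did:** I stood the gauge on the flange with its slot home round the post; contact with the post was felt at about 5 N. I turned the collar clockwise about 2.35 rad until the wrist torque rose sharply, then eased it back about 0.04 rad in all. I drew the gauge straight out and stood it on the desk about 130 mm from the post, clear of the flange.

**Last checks:**
- **Gauge:** in the pictures it stands upright on the desk, and the arm is clear of everything.
- **Shorter gauge and other objects:** nothing I did went near them; those in the final crops look in place. I did not measure them again at the end.
- **Collar height:** the fits gave 41.0 mm (top camera) and 36.0 mm (side camera), so they disagree. The side fit also read about 3.6 mm below the top one at the start. The drop, 10.0 mm (top) and 11.3 mm (side), agrees with the 11.0 mm expected from the turn. I take the height as about 40 mm, resting on the bite felt on the 40 mm gauge.
- **Squeeze:** I could only infer it from torque, which thread drag and friction blurred. I estimate a peak of 12–16 N, under the 20 N limit but above the 12 N finger-tight mark, and about 7–9 N after easing back.

**Less clean:** my first grip on the collar was about 1.5 mm off its axis, so I loosened and regripped it partway down.

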